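# Draw the long scoop out of the covered storage box

### The arm

A 6-joint arm with a two-finger parallel gripper is mounted at the origin on the work surface. World frame = base frame: x ahead of the robot, y to its left, z up, the work surface at z = 0. Lengths are in mm, angles in rad, forces in N, time in s.
With the tool pointing down it reaches from about 375 to 925 mm from the base axis. Payload 5.7 kg.
Tool frame: the origin (TCP) lies midway between the tips of the shut fingers; the grasp point (between the pads) lies 19 mm behind it; z points along the fingers, y is the direction in which the jaws open and shut (so a half turn about z gives the same grasp; the last joint's range is limited). The gripper opens to 85 mm and grips with 20 to 120 N. Pads are 22 mm wide; open, the fingers measure 114 mm over their backs; the gripper's body (76 mm by 85 mm) begins 54 mm behind the grasp point. The pads swing forward as they close: fully open they stand 13 mm farther back than shut.
Start: joints at [-1.382, 0.359, 1.51, -0, 1.272, -0.115], TCP at [179.473, -572.493, 193.167] pointing down, gripper open.
Joint ranges: [-2.97, 2.97], [-1.01, 2.36], [0.21, 2.38], [-0.96, 4.11], [0.2, 2.71], [-2.98, 2.98]. Speed limits (rad/s): [2.39, 2.39, 3.14, 3.14, 3.14, 3.14].

### API

Orientations are given as a unit quaternion [x, y, z, w].
In Python, from bench import status, vision, order gives the robot as it stands. The module is installed in compiled form; this text tells all that it offers.
- The arm moves only by the shell command python3 -m pendant 'ROWS' [OPENING]. ROWS is JSON, a list of rows, each a list of 6 numbers: the shift along the tool's x, y, z in mm, then the turn, a rotation vector about the tool's x, y, z in rad. In form: [[dx, dy, dz, rx, ry, rz], ...]. A call has 1 to 20 rows; each row shifts and turns the pose as measured when the row begins, along the tool's axes as they then stand; what a row does not reach is not made up. A row lasts 1/8 s, in which the tool goes at most 62.5 mm and 10.7 degrees, less where a joint would pass 70% of its speed; a pose out of reach is approached as far as the arm can. A call is refused whole if a number of a shift passes 62.5 or a number of a turn 0.188, either way. A call with a gripper value outside its range is refused whole. OPENING is the closure, from 0 (fully open) to 1 (shut), set as the call begins (- or left out, the last holds). The fingers move at their own pace and stop on an object; the grip force is fixed at half the most. Time passes only in rows, so rows that do not move let the fingers close. It gives the time, the measured TCP pose, the force and the opening at its end, in the units of the state.
- status.sense(): the state, without advancing time (a new reading comes with each control period).
- vision.get_image(name): name is "scene" or "side" or "wrist"; returns the picture (480x640x3 uint8, red, green, blue); there is no depth.
- vision.get_calibration(name): a dict with "camera_matrix" (3x3 intrinsics, pixels), "k1" (the pictures are not rectified: a ray, as slopes to the right and down, at radius r is drawn at 1 + k1 r^2 times it, then the intrinsics apply), "extrinsics" (4x4, takes a point from world to camera coordinates). Camera axes: x right, y down, z forward; pixel columns grow to the right and rows downward; lengths in mm; the calibration is good to about 2 mm. A picture is of the moment at which its call begins: read the wrist's pose just before it. get_calibration takes no time and is no camera call; for the wrist camera it gives the pose at the moment of the call.
- order.finish_job(): hands the job in, once; it reports no verdict.
The state is a dict: "t": time; "q": joint angles; "joint_velocities": joint speeds; "effort": joint torques, N m; "ee_pos": TCP position; "tool_rot": TCP orientation; "force": force on the tool from outside, world axes, zero at the start; "ft_torque": the same for the moment, N m; "finger_gap": finger opening in mm.
Only numpy, scipy, OpenCV 4.12 (cv2) and the standard library are available. Lean on these libraries where they do the work, as an engineer would, in place of code of your own. Each camera call takes 0.05 s, during which the arm holds its last target.

### The job

The green scoop has slipped into the flat storage box and most of it lies under the fixed cover; it is longer than the opening, so it cannot come straight up. Take it by the handle, tilt the handle end up and draw the scoop out slantwise through the opening, then finish while holding it still in the air, gripped, with every part of it at least a hand's width (80 mm) above the box's cover and touching nothing else. Leave the lidded pot, the funnel, the pole-end cap and the dish of pegs where they stand.

Things in the scene. Friction and masses are not known exactly. Their poses are not given: they have to be found in the camera images.
- box: Grey storage box fixed to the shelf, beige fixed cover; 124 x 340 x 54 mm (its x, y, z). Origin: centre of its underside, z up, y lengthwise. Walls 5 mm, inner floor 5 mm above the shelf, cover 4 mm thick (underside at 50 mm). Inside: x -57 to 57, y -165 to 165. One opening in the cover: x -55 to 55, y -4 to 156 mm; cover strip from there to the +y end. Yaw up to 30 degrees either way.
- opening (a point): Centre of the opening, level with the cover's top (54 mm above the shelf, 76 mm from the box's origin along its y); axes as the box's.
- scoop: Green rigid scoop, 240 mm, about 80 g, flat on the box's inner floor, within 5 degrees of its length; handle seen in the opening, blade hidden under the cover. Origin: middle of its length, on its underside; y to the handle end, z up. Handle bar 16 mm wide, 14 mm thick, axis 15 mm above the underside, y -38 to 100; then knob 30 mm across to y 120. Blade: tray 46 mm wide, 22 mm high, y -120 to -36.
- blade_edge (a point): Middle of the scoop's blade edge, its far lower end: at (0, -120, 2) mm in the scoop's frame.
- handle_end (a point): End face of the scoop's knob, at (0, 120, 15) mm in the scoop's frame.
- pot: Blue ceramic pot with white lid, 94 mm across, 104 mm tall, 0.45 kg; origin under its centre. Bystander.
- funnel: Small aluminium funnel standing mouth down, 72 mm across, 75 mm tall; origin under its centre. Bystander.
- cap: Steel end cap of a drying pole, 44 mm across, 42 mm tall; origin under its centre. Bystander.
- pegs: White shallow dish 106 mm across with six pale pink pegs in it, 30 mm tall in all; origin under its centre. Bystander.
Mind the look-alikes: they are no part of the job. Several things have the shape of the scoop; the one meant has the colours described above.

How it is judged (in metres and radians):
On the way:
1. the scoop is gripped and slants through the opening: handle end above the cover, blade still inside the box (contact force between scoop and the fingers above 0.5 N and angle between scoop's own y axis and vertical below 1.38 rad and z of handle_end in the frame of box above 0.07 m and z of blade_edge in the frame of box below 0.05 m), for 0.1 s.
At the end, for the whole second after the job is handed in: The fingers grip the scoop (over 0.5 N); its blade edge and its handle end are both at least 60 mm above the box's cover (0.114 m above the shelf); it is still (under 0.03 m/s and 0.3 rad/s) and touches neither the box nor any bystander (contact force between scoop and the fingers above 0.5 N and height (world z) of each of blade_edge, handle_end above 0.114 m and linear speed of scoop below 0.03 m/s and angular speed of scoop below 0.3 rad/s and contact force between scoop and box below 0.1 N and contact force between scoop and pot below 0.1 N and contact force between scoop and funnel below 0.1 N and contact force between scoop and cap below 0.1 N and contact force between scoop and pegs below 0.1 N); the arm keeps its last pose, push and grip.
It fails at once if the lidded pot is moved more than 20 mm or tipped (distance of pot from where it was at the start of the episode above 0.02 m or angle between pot's own z axis and vertical above 0.35 rad).
It fails at once if the funnel is moved more than 20 mm or tipped (distance of funnel from where it was at the start of the episode above 0.02 m or angle between funnel's own z axis and vertical above 0.35 rad).
It fails at once if the pole-end cap is moved more than 20 mm or tipped (distance of cap from where it was at the start of the episode above 0.02 m or angle between cap's own z axis and vertical above 0.35 rad).
It fails at once if the dish of pegs is moved more than 20 mm or tipped (distance of pegs from where it was at the start of the episode above 0.02 m or angle between pegs's own z axis and vertical above 0.35 rad).
It also fails if it takes over 38 s, if anything falls off the work surface, if the arm or the gripper's body presses on something with over 40 N, if the wrist force passes 120 N, or if a joint passes its speed limit or range.

## Working session

There is one attempt and no reset: what is moved stays moved. The work goes in short steps, Python scripts to look and compute and a shell command to move; the robot and the scene stay as the last step left them, time stands still between calls to the robot, and variables do not carry over. Pictures are saved under pics/ and viewed, and the job is handed in when it is done.

```bash
mkdir -p pics; python3 - <<'E'
from bench import status, vision
import cv2
print(status.sense())
for n in("scene","side","wrist"):
    c=vision.get_calibration(n); print(n,c)
    cv2.imwrite(f"pics/{n}0.png",cv2.cvtColor(vision.get_image(n),cv2.COLOR_RGB2BGR))
E
```

```text
{'t': 0.0, 'q': array([-1.38209618e+00,  3.59505955e-01,  1.51146693e+00, -4.17369415e-06,
        1.27251398e+00, -1.15102220e-01]), 'joint_velocities': array([-1.62333456e-03, -1.56763366e-03, -2.94754578e-04, -1.90128924e-03,
       -2.20553430e-05, -1.88021701e-03]), 'effort': array([-4.83005806e-04, -5.27623808e+01, -2.78619111e+01,  5.35809443e-05,
        1.33026531e-02,  6.62907979e-06]), 'ee_pos': array([ 179.33350461, -571.75859856,  192.3399768 ]), 'tool_rot': array([ 9.88484646e-01,  1.51318234e-01, -3.68374185e-05, -9.46391481e-04]), 'force': array([ 0.63364834,  0.83154537, -0.32877014]), 'ft_torque': array([-0.04411504,  0.01708031, -0.0448486 ]), 'finger_gap': 85.33894292031911}
scene {'camera_matrix': array([[579.26197984,   0.        , 311.49582039],
       [  0.        , 579.26197984, 237.11172984],
       [  0.        ,   0.        ,   1.        ]]), 'k1': -0.07305210979239718, 'extrinsics': array([[-8.70767033e-01,  4.91611340e-01, -9.11403290e-03,
         5.16780593e+02],
       [ 3.05197173e-01,  5.25862033e-01, -7.93929347e-01,
        -5.11989996e+01],
     
[... 591 characters left out ...]
56e-01, -6.70524469e-01,
         1.24017294e+03],
       [ 0.00000000e+00,  0.00000000e+00,  0.00000000e+00,
         1.00000000e+00]])}
wrist {'camera_matrix': array([[367.47806839,   0.        , 317.39305742],
       [  0.        , 367.47806839, 241.88700763],
       [  0.        ,   0.        ,   1.        ]]), 'k1': -0.07599790521021353, 'extrinsics': array([[ 2.99005958e-01, -9.54250665e-01, -1.05120176e-03,
        -5.98355921e+02],
       [-9.09847902e-01, -2.85424528e-01,  3.01180400e-01,
        -3.88195827e+01],
       [-2.87701636e-01, -8.90983004e-02, -9.53566601e-01,
         3.80580837e+02],
       [ 0.00000000e+00,  0.00000000e+00,  0.00000000e+00,
         1.00000000e+00]])}
```

View pics/scene0.png

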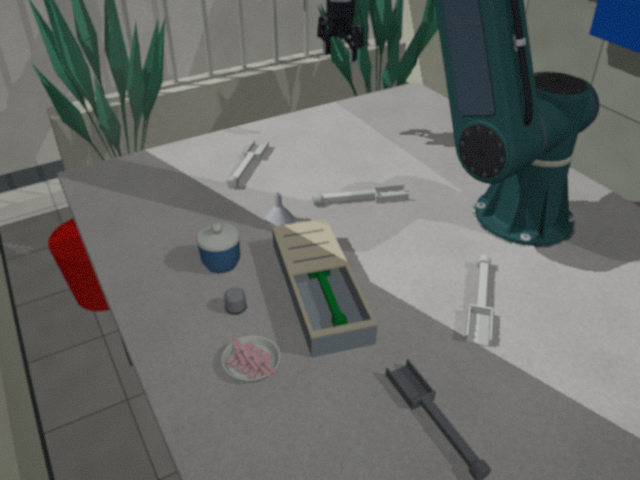

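View pics/side0.png

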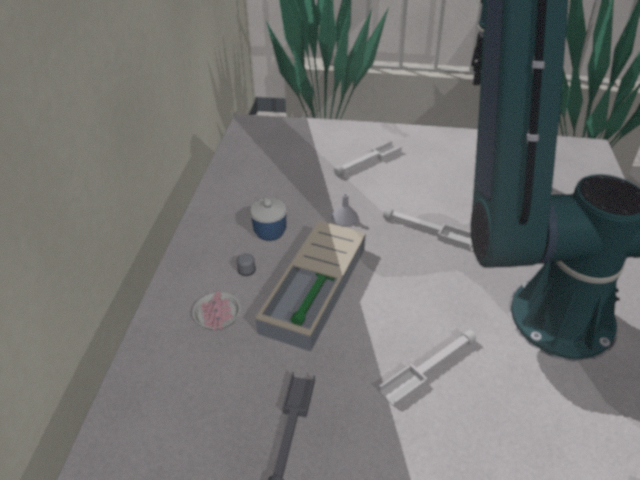

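View pics/wrist0.png

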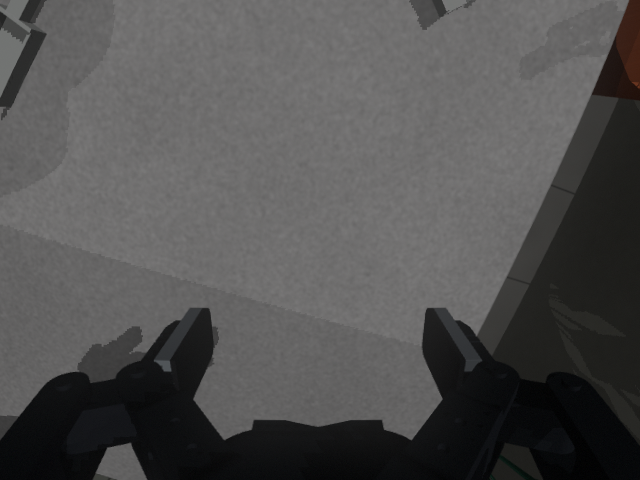

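Scoop look-alikes in the scene view: white ones at (250,163), (360,196) and (482,300), a dark grey one at (438,415), and the green one in the box at (330,295). The green one matches the description, so I'll check it in a crop.

```bash
python3 - <<'E'
import cv2,numpy as np
a=cv2.imread("pics/scene0.png")[205:360,185:385]; b=cv2.imread("pics/side0.png")[190:350,190:390]
cv2.imwrite("pics/c1.png",cv2.resize(a,None,fx=4,fy=4*0.95,interpolation=cv2.INTER_CUBIC)[:600])
cv2.imwrite("pics/c2.png",cv2.resize(b,None,fx=3.7,fy=3.7,interpolation=cv2.INTER_CUBIC))
E
```

```text
(no output)
```

View pics/c1.png

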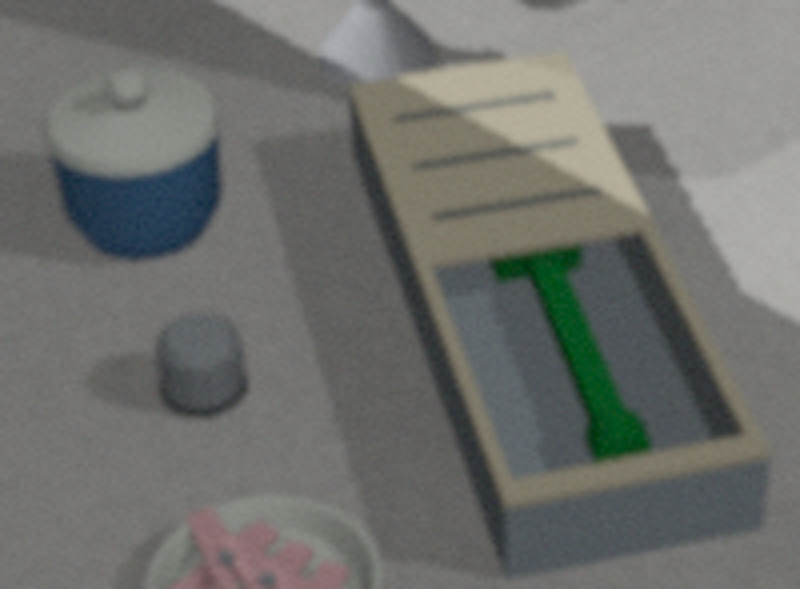

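View pics/c2.png

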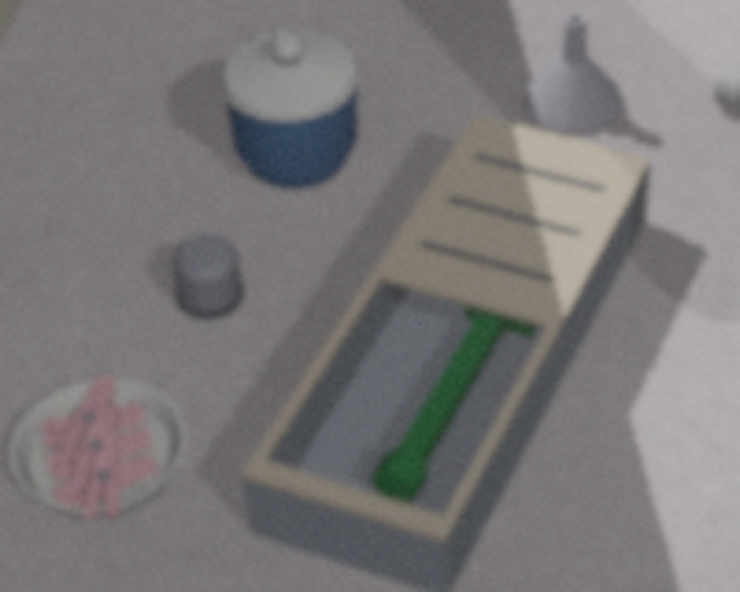

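```bash
cat > h.py <<'E'
import numpy as np,cv2
from bench import vision
def ray(name,px,cal=None):
    c=cal or vision.get_calibration(name);K=np.array(c["camera_matrix"]);E=np.array(c["extrinsics"])
    p=cv2.undistortPoints(np.array(px,float).reshape(-1,1,2),K,np.array([c["k1"],0,0,0.]),None,None,None).reshape(-1,2) if 0 else \
      cv2.undistortPoints(np.array(px,float).reshape(-1,1,2),K,np.array([c["k1"],0,0,0.])).reshape(-1,2)
    R=E[:3,:3];o=-R.T@E[:3,3];d=np.c_[p,np.ones(len(p))]@R
    return o,d
def plane(name,px,z,cal=None):
    o,d=ray(name,px,cal);s=(z-o[2])/d[:,2];return o+d*s[:,None]
def green(im):
    h=cv2.cvtColor(im,cv2.COLOR_BGR2HSV);return cv2.inRange(h,(50,110,25),(75,255,255))
E
python3 - <<'E'
from h import *
A=np.array([(352,92),(573,55),(766,448),(507,505)])/[4,3.8]+[185,205]-[.375,.37]
B=np.array([(475,115),(648,160),(447,540),(250,468)])/3.7+190-.37
P=plane("scene",A,54);Q=plane("side",B,54)
print(P.round(0)[:,:2].tolist());print(Q.round(0)[:,:2].tolist())
M=(P+Q)/2
for X in(P,Q,M):
    print("c",X.mean(0).round(1),"near-end mid",((X[2]+X[3])/2).round(1),"dirs",[np.degrees(np.arctan2(*(v[[1,0]]))).round(1) for v in(X[3]-X[0],X[2]-X[1])],[np.linalg.norm(X[i]-X[j]).round(0) for i,j in((0,1),(1,2),(2,3),(3,0))])
for n,f,roi in(("scene","scene0",(265,345,270,370)),("side","side0",(270,330,285,340))):
    im=cv2.imread(f"pics/{f}.png");m=green(im);m2=np.zeros_like(m);y0,y1,x0,x1=roi;m2[y0:y1,x0:x1]=m[y0:y1,x0:x1]
    pts=np.argwhere(m2)[:,::-1];print(n,len(pts),pts.min(0),pts.max(0))
    rows=np.unique(pts[:,1]);C=[(pts[pts[:,1]==r,0].mean(),r) for r in rows[::5]]
    W=[(pts[:,1]==r).sum() for r in rows[::5]]
    print([(w,*p.round(0)[:2].tolist()) for w,p in zip(W,plane(n,C,20))])
# bystanders
for n,px in(("scene",[(220,262),(235,306),(251,362),(278,215)]),):print(plane(n,px,0).round(0)[:,:2].tolist())
E
```

```text
[[582.0, -193.0], [458.0, -164.0], [546.0, 156.0], [666.0, 129.0]]
[[578.0, -202.0], [460.0, -170.0], [543.0, 159.0], [661.0, 122.0]]
c [563.1 -18.2  54. ] near-end mid [606.2 142.3  54. ] dirs [np.float64(75.4), np.float64(74.5)] [np.float64(127.0), np.float64(332.0), np.float64(122.0), np.float64(333.0)]
c [560.6 -22.7  54. ] near-end mid [602.2 140.5  54. ] dirs [np.float64(75.7), np.float64(75.7)] [np.float64(123.0), np.float64(339.0), np.float64(123.0), np.float64(334.0)]
c [561.8 -20.4  54. ] near-end mid [604.2 141.4  54. ] dirs [np.float64(75.5), np.float64(75.1)] [np.float64(125.0), np.float64(336.0), np.float64(123.0), np.float64(334.0)]
scene 598 [309 271] [346 325]
[(np.int64(7), 532.0, -46.0), (np.int64(18), 556.0, -42.0), (np.int64(9), 553.0, -22.0), (np.int64(9), 558.0, -7.0), (np.int64(9), 562.0, 8.0), (np.int64(10), 565.0, 23.0), (np.int64(10), 569.0, 37.0), (np.int64(10), 573.0, 51.0), (np.int64(10), 576.0, 65.0), (np.int64(13), 578.0, 80.0), (np.int64(15), 585.0, 91.0)]
side 360 [292 276] [324 323]
[(np.int64(5), 549.0, -45.0), (np.int64(7), 552.0, -28.0), (np.int64(6), 558.0, -11.0), (np.int64(7), 561.0, 5.0), (np.int64(7), 564.0, 20.0), (np.int64(7), 570.0, 36.0), (np.int64(7), 572.0, 52.0), (np.int64(8), 578.0, 67.0), (np.int64(11), 583.0, 82.0), (np.int64(10), 582.0, 96.0)]
[[706.0, -209.0], [733.0, -65.0], [766.0, 83.0], [515.0, -304.0]]
```

The crop confirms it: the green scoop lies in the box, with its knob near scene (341,318) and the cover edge near (325,270). Box yaw is about -14.7° and the scoop axis runs along about 76°. Next I move above the handle with the jaws partly closed.

```bash
python3 -m pendant '[[35,-29.6,0,0,0,0],[35,-29.6,0,0,0,0],[35,-29.6,0,0,0,0],[35,-29.6,0,0,0,0],[35,-29.6,0,0,0,0],[35,-29.6,0,0,0,0],[35,-29.6,0,0,0,0],[35,-29.6,0,0,0,0],[35,-29.6,0,0,0,0],[35,-29.6,0,0,0,0],[35,-29.6,0,0,0,0],[35,-29.6,0,0,0,0],[35,-29.6,0,0,0,0],[35,-29.6,0,0,0,0]]' 0.45; python3 -m pendant '[[0,0,0,0,0,-0.17],[0,0,0,0,0,-0.17],[0,0,0,0,0,-0.17],[0,0,0,0,0,-0.17],[0,0,0,0,0,-0.17],[0,0,0,0,0,-0.16],[0,0,0,0,0,0]]'
```

```text
t: 1.9
ee_pos: [531.7, -15.7, 191.0]
tool_rot: [0.989, 0.148, -0.0, -0.001]
force: [0.1, -1.0, -0.2]
finger_gap: 47.3
t: 2.78
ee_pos: [531.9, -11.2, 188.9]
tool_rot: [0.782, 0.623, -0.001, -0.002]
force: [-0.0, 0.3, 0.2]
finger_gap: 47.4
```

```bash
python3 - <<'E'
from h import *
from bench import status
import json
c=vision.get_calibration("wrist");im=cv2.cvtColor(vision.get_image("wrist"),cv2.COLOR_RGB2BGR);cv2.imwrite("pics/w1.png",im)
import pickle;pickle.dump(c,open("w1.pkl","wb"))
m=green(im);pts=np.argwhere(m)[:,::-1];rows=np.unique(pts[:,1])
r=rows[::12];C=[(pts[pts[:,1]==k,0].mean(),k) for k in r];W=[(pts[:,1]==k).sum() for k in r]
for a,w,p in zip(C,W,plane("wrist",C,20,c)):print(np.round(a),w,p.round(1))
print(status.sense()["ee_pos"])
E
```

```text
[346.  76.] 19 [583.2 102.1  20. ]
[348.  88.] 32 [583.3  91.7  20. ]
[350. 100.] 24 [582.1  81.4  20. ]
[348. 112.] 18 [578.2  71.6  20. ]
[346. 124.] 18 [575.1  61.5  20. ]
[346. 136.] 18 [572.   51.2  20. ]
[346. 148.] 18 [569.8  40.6  20. ]
[344. 160.] 18 [566.6  30.   20. ]
[344. 172.] 17 [563.9  19.2  20. ]
[343. 184.] 17 [560.6   8.2  20. ]
[342. 196.] 17 [557.3  -2.9  20. ]
[342. 208.] 17 [554.9 -14.4  20. ]
[341. 220.] 17 [551.4 -26.   20. ]
[531.82623796 -11.1746651  188.87542655]
```

View pics/w1.png

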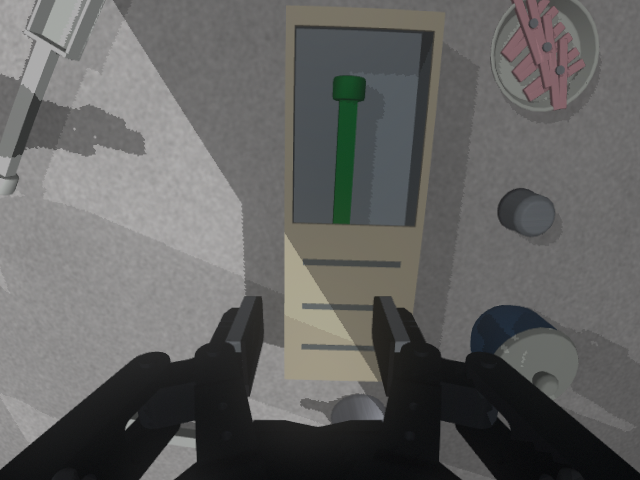

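The wrist view shows the knob at (349,88), the bar at x≈345 and the cover edge at row 225. The bar axis runs along 74.7°, and I'll grip at about (571,53).

```bash
python3 -m pendant '[[36,12,0,0,0,0.043],[36,12,0,0,0,0],[0,0,45,0,0,0],[0,0,45,0,0,0],[0,0,0,0,0,0]]'; python3 - <<'E'
from h import *
from bench import status
c=vision.get_calibration("wrist");im=cv2.cvtColor(vision.get_image("wrist"),cv2.COLOR_RGB2BGR);cv2.imwrite("pics/w2.png",im)
m=green(im);pts=np.argwhere(m)[:,::-1];rows=np.unique(pts[:,1])
r=rows[::25];C=[(pts[pts[:,1]==k,0].mean(),k) for k in r];W=[(pts[:,1]==k).sum() for k in r]
for a,w,p in zip(C,W,plane("wrist",C,25,c)):print(np.round(a),w,p.round(1))
print(status.sense()["ee_pos"])
E
```

```text
t: 3.45
ee_pos: [575.5, 54.6, 97.8]
tool_rot: [0.802, 0.597, 0.0, -0.001]
force: [0.0, -0.1, 1.0]
finger_gap: 46.9
[315. 172.] 25 [587.5 101.1  25. ]
[314. 197.] 40 [581.5  84.7  25. ]
[314. 222.] 23 [576.6  67.4  25. ]
[314. 247.] 22 [571.5  49.3  25. ]
[316. 272.] 22 [566.5  30.3  25. ]
[316. 297.] 21 [561.   10.5  25. ]
[316. 322.] 20 [555.2 -10.3  25. ]
[318. 347.] 20 [549.4 -32.4  25. ]
[577.35073677  54.50298715  99.8067582 ]
```

View pics/w2.png

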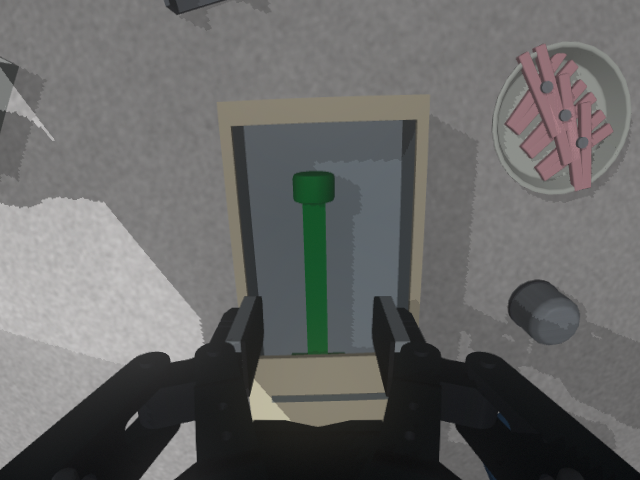

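Seen from 100 mm up, the bar is at column 315 and the finger midline at about 318. I'll shift 3 mm, descend and close.

```bash
python3 -m pendant '[[-1,-3,30,0,0,-0.02],[0,0,25,0,0,0],[0,0,20,0,0,0],[0,0,0,0,0,0],[0,0,0,0,0,0]]'; python3 -c "
from bench import status
for i in range(1):
  s=status.sense();print(s['ee_pos'],s['tool_rot'],s['force'])"
```

```text
t: 4.12
ee_pos: [584.4, 53.5, 34.4]
tool_rot: [0.798, 0.603, 0.009, 0.005]
force: [0.9, 0.2, -0.1]
finger_gap: 46.5
[584.4297746   53.52342473  34.43809522] [0.7978441  0.60277613 0.00877122 0.00536496] [ 0.94195212  0.23751754 -0.07076445]
```

```bash
python3 - <<'E'
from h import *
from bench import status
s=status.sense();print(s["q"].round(3),s["effort"].round(1))
c=vision.get_calibration("wrist");im=cv2.cvtColor(vision.get_image("wrist"),cv2.COLOR_RGB2BGR);cv2.imwrite("pics/w3.png",im)
cv2.imwrite("pics/s3.png",cv2.resize(cv2.cvtColor(vision.get_image("scene"),cv2.COLOR_RGB2BGR)[180:380,200:460],None,fx=3,fy=3))
s=status.sense();print(s["ee_pos"],s["t"])
E
```

```text
[-0.028  0.513  1.716  0.003  0.893  0.247] [  0.  -54.1 -19.8   0.   -0.1  -0. ]
[584.16921035  53.59286452  34.18889795] 4.225
```

View pics/w3.png

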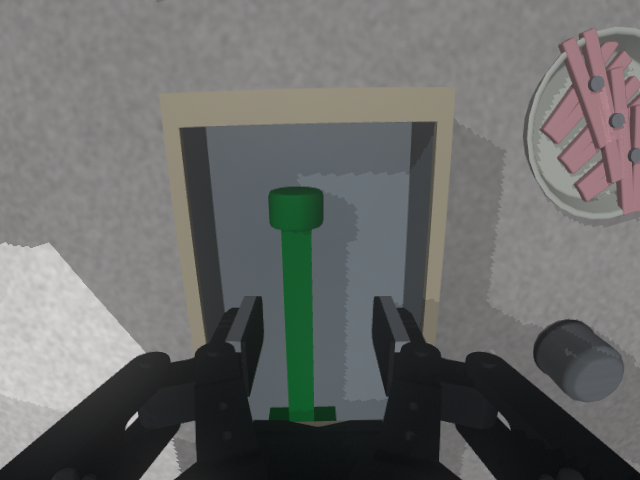

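View pics/s3.png

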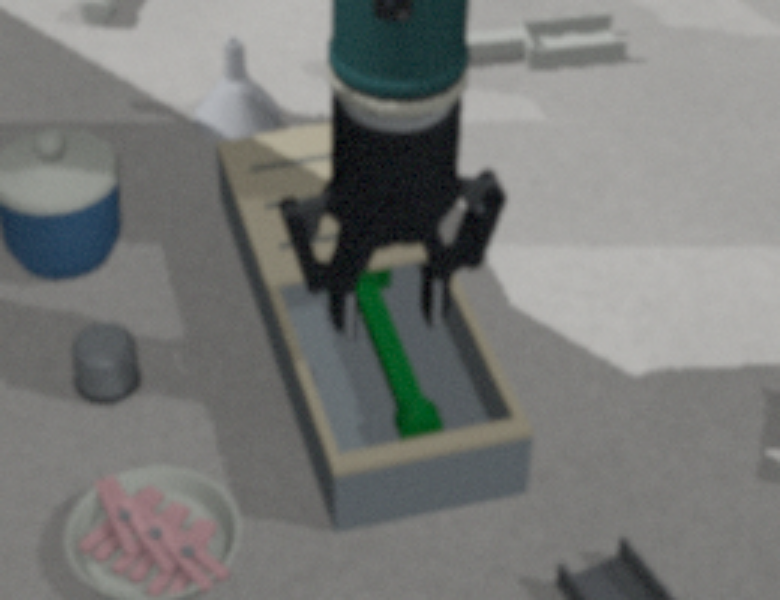

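The jaws are about 10 mm to the side: the bar is at column 297 and the midline at 318. I'll check this against the reported TCP before correcting.

```bash
python3 - <<'E'
from h import *
from bench import status
from scipy.spatial.transform import Rotation as Ro
c=vision.get_calibration("wrist");im=cv2.imread("pics/w3.png")
s=status.sense();R=Ro.from_quat(s["tool_rot"]).as_matrix();T=s["ee_pos"]
E=c["extrinsics"];p=E[:3,:3]@T+E[:3,3];print("tcp px",c["camera_matrix"]@(p/p[2]))
m=green(im);pts=np.argwhere(m)[:,::-1];rows=np.unique(pts[:,1]);r=rows[4:-14:25]
C=[(pts[pts[:,1]==k,0].mean(),k) for k in r]
for a,q in zip(C,plane("wrist",C,26,c)):print(np.round(a),q.round(1),"tool:",(R.T@(q-T)).round(1))
print(R.round(3))
E
```

```text
tcp px [317.51897723 278.48926128   1.        ]
[296. 191.] [585.8 100.7  26. ] tool: [ 45.7 -11.4   8.3]
[296. 216.] [581.9  87.9  26. ] tool: [ 32.3 -11.7   8.2]
[296. 241.] [578.2  74.6  26. ] tool: [ 18.5 -11.6   8.1]
[297. 266.] [574.5  60.6  26. ] tool: [  4.  -11.3   8. ]
[298. 291.] [570.4  46.   26. ] tool: [-11.1 -11.3   7.9]
[298. 316.] [566.4  30.7  26. ] tool: [-27.  -11.    7.8]
[299. 341.] [561.8  14.6  26. ] tool: [-43.7 -11.    7.7]
[300. 366.] [557.   -2.4  26. ] tool: [-61.3 -11.    7.5]
[300. 391.] [552.2 -20.5  26. ] tool: [-80.  -10.7   7.4]
[[ 0.273  0.962  0.02 ]
 [ 0.962 -0.273  0.002]
 [ 0.007  0.019 -1.   ]]
```

```bash
python3 -m pendant '[[-1,-6,0,0.019,0,0],[-1,-5,0,0,0,0],[0,0,0,0,0,0],[0,0,0,0,0,0]]'; python3 -m pendant '[[0,0,8,0,0,0],[0,0,8,0,0,0],[0,0,0,0,0,0]]'
```

```text
t: 4.72
ee_pos: [573.0, 54.7, 35.8]
tool_rot: [0.798, 0.603, 0.003, -0.002]
force: [0.8, 1.0, -1.0]
finger_gap: 47.1
t: 5.1
ee_pos: [572.7, 54.9, 18.1]
tool_rot: [0.798, 0.603, 0.003, -0.002]
force: [-0.6, 0.3, -0.1]
finger_gap: 46.9
```

```bash
python3 -m pendant '[[0,0,7,0,0,0],[0,0,0,0,0,0]]'; python3 -m pendant '[[0,0,0,0,0,0],[0,0,0,0,0,0],[0,0,0,0,0,0],[0,0,0,0,0,0],[0,0,0,0,0,0],[0,0,0,0,0,0]]' 1; python3 - <<'E'
from h import *
cv2.imwrite("pics/w4.png",cv2.cvtColor(vision.get_image("wrist"),cv2.COLOR_RGB2BGR))
E
```

```text
t: 5.35
ee_pos: [572.6, 54.9, 10.3]
tool_rot: [0.798, 0.603, 0.003, -0.003]
force: [-0.1, 0.1, 0.1]
finger_gap: 47.1
t: 6.1
ee_pos: [573.2, 54.9, 10.9]
tool_rot: [0.798, 0.603, 0.003, -0.002]
force: [-0.4, 0.3, -0.1]
finger_gap: -0.1
```

View pics/w4.png

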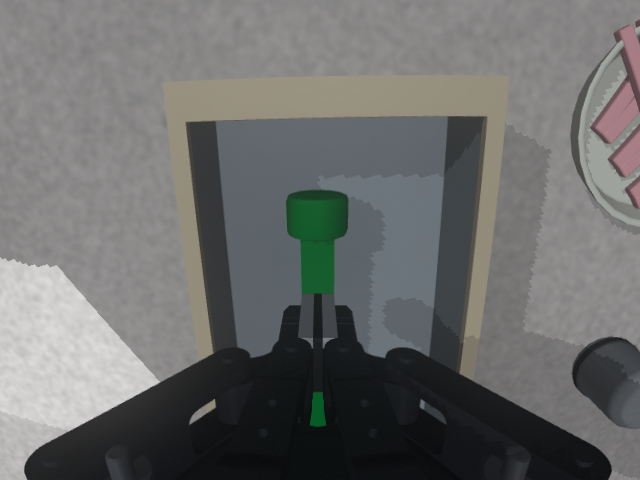

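The gap reads -0.1: the jaws shut fully without the bar between them. I'll look from the fixed cameras.

```bash
python3 - <<'E'
from h import *
from bench import status
T=status.sense()["ee_pos"]
for n,(y0,y1,x0,x1) in(("scene",(210,360,260,400)),("side",(220,350,240,360))):
    im=cv2.cvtColor(vision.get_image(n),cv2.COLOR_RGB2BGR);cv2.imwrite(f"pics/{n}4.png",im)
    c=vision.get_calibration(n);E=c["extrinsics"]
    for z in(T[2],28):
        q=E[:3,:3]@np.r_[T[:2],z]+E[:3,3];q=q/q[2];r2=q[0]**2+q[1]**2;q[:2]*=1+c["k1"]*r2;p=c["camera_matrix"]@q;print(n,z,p.round(1))
    cv2.imwrite(f"pics/{n}4c.png",cv2.resize(im[y0:y1,x0:x1],None,fx=4,fy=4,interpolation=cv2.INTER_CUBIC))
E
```

```text
scene 10.894312299508512 [334.3 310.7   1. ]
scene 28 [334.4 304.4   1. ]
side 10.894312299508512 [304.5 309.8   1. ]
side 28 [304.2 304.6   1. ]
```

View pics/scene4c.png

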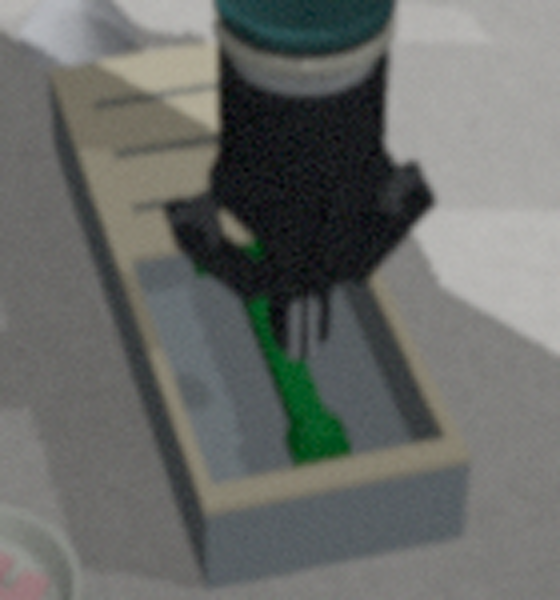

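View pics/side4c.png

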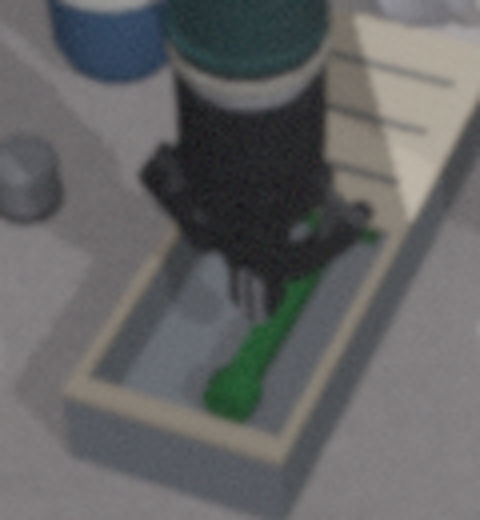

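```bash
python3 - <<'E'
from h import *
from bench import status
def tri(a,b):
    o1,d1=ray("scene",[a]);o2,d2=ray("side",[b]);d1=d1[0]/np.linalg.norm(d1[0]);d2=d2[0]/np.linalg.norm(d2[0])
    s=np.linalg.lstsq(np.c_[d1,-d2],o2-o1,rcond=None)[0];p=o1+s[0]*d1;q=o2+s[1]*d2;return((p+q)/2).round(1),np.linalg.norm(p-q).round(1)
print("tip",tri((336,299.5),(304,299)))
print("knob",tri((260+320/4,210+440/4),(240+233/4,220+393/4)))
print("boxcorner nearright top",tri((260+465/4,210+440/4),(240+283/4,220+447/4)))
E
python3 - <<'E'
import cv2
a=cv2.imread("pics/scene4.png")[260:330,300:370];cv2.imwrite("pics/z1.png",cv2.resize(cv2.convertScaleAbs(a,alpha=2,beta=20),None,fx=8,fy=8,interpolation=cv2.INTER_CUBIC))
a=cv2.imread("pics/side4.png")[260:330,275:345];cv2.imwrite("pics/z2.png",cv2.resize(cv2.convertScaleAbs(a,alpha=2,beta=20),None,fx=8,fy=8,interpolation=cv2.INTER_CUBIC))
E
```

```text
tip (array([572.9,  58.2,  46.4]), np.float64(4.4))
knob (array([581.2,  88.6,  19.6]), np.float64(1.0))
boxcorner nearright top (array([543.8, 151.7,  56.3]), np.float64(1.2))
```

View pics/z1.png

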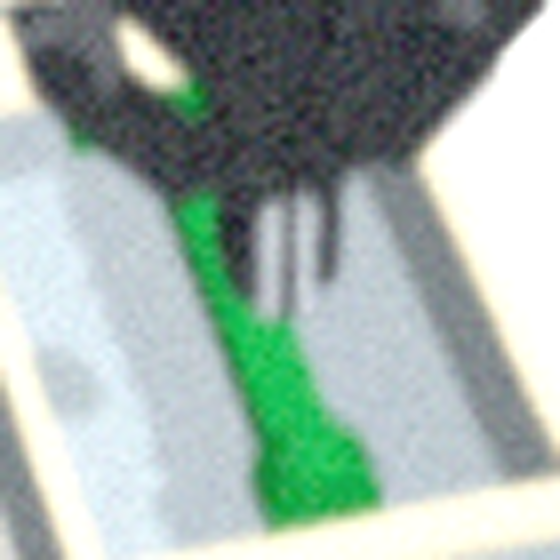

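View pics/z2.png

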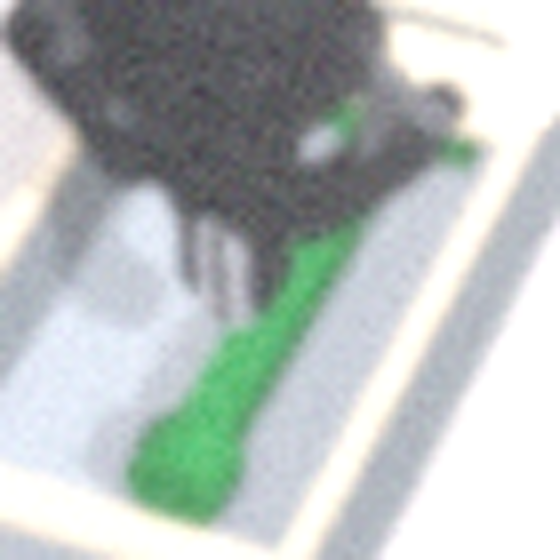

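Triangulation puts the real fingertips at about z≈40, although the TCP reads 11 (box top and knob triangulate correctly). So the reported z can't be trusted here. I'll reopen and go lower in small steps, watching the force.

```bash
python3 -m pendant '[[0,0,0,0,0,0],[0,0,0,0,0,0],[0,0,0,0,0,0],[0,0,0,0,0,0],[0,0,5,0,0,0],[0,0,5,0,0,0],[0,0,0,0,0,0]]' 0.5;python3 - <<'E'
from h import *
from bench import status
s=status.sense();print(s["q"].round(4),s["ee_pos"],s["force"])
for n,(y0,y1,x0,x1) in(("scene",(250,340,290,380)),("side",(250,340,265,355))):
    im=cv2.cvtColor(vision.get_image(n),cv2.COLOR_RGB2BGR)
    cv2.imwrite(f"pics/{n}5c.png",cv2.resize(cv2.convertScaleAbs(im[y0:y1,x0:x1],alpha=2,beta=20),None,fx=6,fy=6,interpolation=cv2.INTER_CUBIC))
E
```

```text
t: 7.12
ee_pos: [572.9, 55.0, -0.1]
tool_rot: [0.798, 0.603, 0.003, -0.002]
force: [0.1, 0.3, -0.8]
finger_gap: 43.1
[-0.0297  0.5586  1.7473  0.0102  0.8338  0.24  ] [ 5.72916828e+02  5.50175244e+01 -8.46479339e-02] [ 0.11120528  0.31646144 -0.84849576]
```

View pics/scene5c.png

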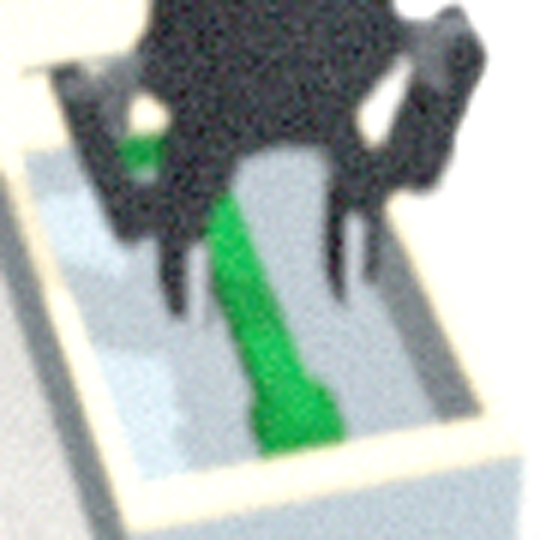

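View pics/side5c.png

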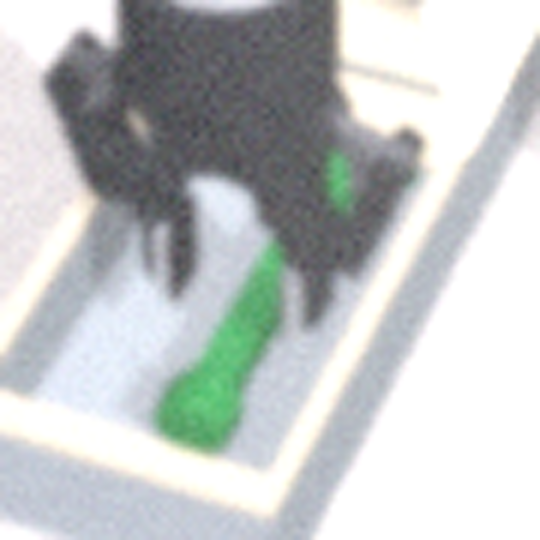

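```bash
cat >> h.py <<'E'
def tri(a,b):
    o1,d1=ray("scene",[a]);o2,d2=ray("side",[b]);d1=d1[0]/np.linalg.norm(d1[0]);d2=d2[0]/np.linalg.norm(d2[0])
    s=np.linalg.lstsq(np.c_[d1,-d2],o2-o1,rcond=None)[0];p=o1+s[0]*d1;q=o2+s[1]*d2;return((p+q)/2).round(1),np.linalg.norm(p-q).round(1)
E
python3 - <<'E'
from h import *
a=tri((319.5,302.8),(294.7,299.7));b=tri((346.3,300),(317,304.3));print(a,b,(a[0]+b[0])/2)
E
```

```text
(array([596.7,  39.6,  27.7]), np.float64(4.9)) (array([545.6,  52.9,  27.5]), np.float64(4.2)) [571.15  46.25  27.6 ]
```

```bash
python3 -m pendant '[[0,0,5,0,0,0],[0,0,5,0,0,0],[0,0,0,0,0,0]]'; python3 -m pendant '[[0,0,3,0,0,0],[0,0,0,0,0,0]]';python3 -m pendant '[[0,0,2,0,0,0],[0,0,0,0,0,0]]'; python3 - <<'E'
from h import *
for n,(y0,y1,x0,x1) in(("scene",(250,340,290,380)),("side",(250,340,265,355))):
    im=cv2.cvtColor(vision.get_image(n),cv2.COLOR_RGB2BGR)
    cv2.imwrite(f"pics/{n}6c.png",cv2.resize(cv2.convertScaleAbs(im[y0:y1,x0:x1],alpha=2,beta=20),None,fx=6,fy=6,interpolation=cv2.INTER_CUBIC))
E
```

```text
t: 7.6
ee_pos: [573.5, 55.1, -10.3]
tool_rot: [0.798, 0.603, 0.004, -0.002]
force: [0.3, -0.2, 0.1]
finger_gap: 42.7
t: 7.85
ee_pos: [573.5, 55.1, -13.5]
tool_rot: [0.798, 0.603, 0.003, -0.002]
force: [-0.5, 0.0, 0.7]
finger_gap: 42.8
t: 8.1
ee_pos: [573.5, 55.1, -15.6]
tool_rot: [0.798, 0.603, 0.004, -0.002]
force: [0.2, 0.5, -0.0]
finger_gap: 42.7
```

View pics/scene6c.png

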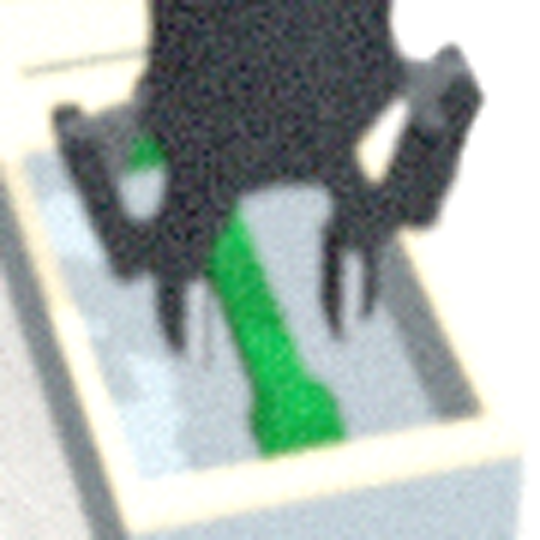

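View pics/side6c.png

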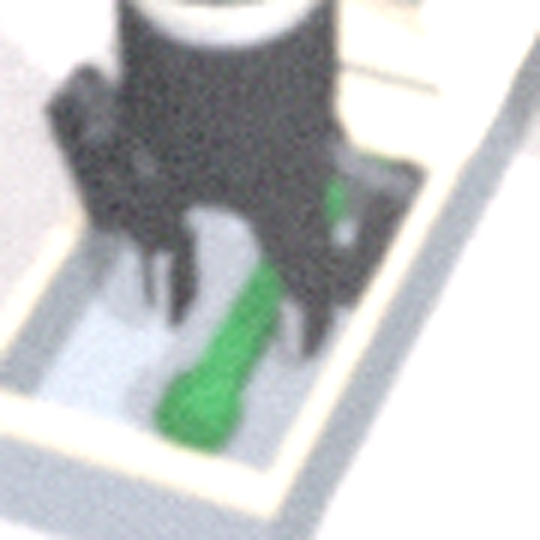

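```bash
python3 -m pendant '[[0,0,2.5,0,0,0],[0,0,0,0,0,0]]'; python3 -m pendant '[[0,0,0,0,0,0],[0,0,0,0,0,0],[0,0,0,0,0,0],[0,0,0,0,0,0]]' 1
```

```text
t: 8.45
ee_pos: [573.9, 55.1, -18.0]
tool_rot: [0.798, 0.603, 0.004, -0.002]
force: [-0.7, 0.2, -0.0]
finger_gap: 43.0
t: 8.95
ee_pos: [573.9, 55.1, -17.7]
tool_rot: [0.798, 0.603, 0.004, -0.002]
force: [-0.7, 0.2, 0.8]
finger_gap: 13.7
```

```bash
python3 -m pendant '[[0,0,0,0,0,0],[0,0,0,0,0,0]]'; python3 - <<'E'
from h import *
cv2.imwrite("pics/w7.png",cv2.cvtColor(vision.get_image("wrist"),cv2.COLOR_RGB2BGR))
E
```

```text
t: 9.2
ee_pos: [573.9, 55.1, -17.7]
tool_rot: [0.798, 0.603, 0.004, -0.002]
force: [-0.2, -0.4, 0.9]
finger_gap: 14.0
```

View pics/w7.png

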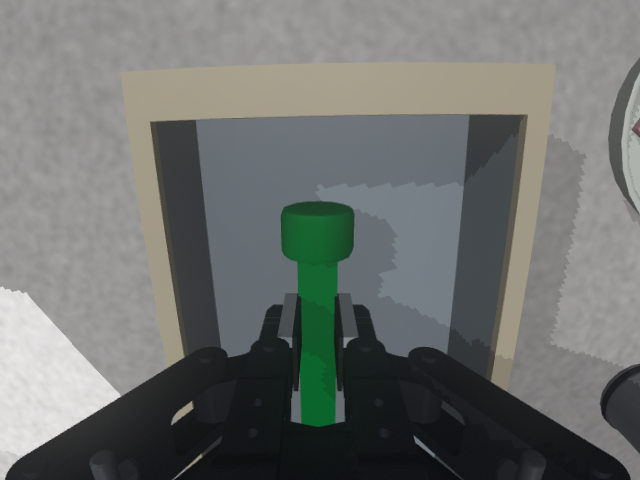

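Gripped: the gap is 14, and the wrist view shows the green bar between the pads at (318,340). Next I measure the room left at the +y end before drawing and tilting.

```bash
python3 - <<'E'
from h import *
from bench import status
from scipy.spatial.transform import Rotation as Ro
s=status.sense();R=Ro.from_quat(s["tool_rot"]).as_matrix();T=s["ee_pos"];c=vision.get_calibration("wrist")
for z0 in(0,-26):   # second: camera heights corrected if FK z is 26 low
  for nm,p,z in(("opening edge",(320,116),54),("floor/wall?",(320,190),5),("knob top end",(318,203),34),("L edge",(153,122),54),("R edge",(526,116),54)):
    q=plane("wrist",[p],z+z0,c)[0];print(z0,nm,(R.T@(q-T)).round(1))
E
```

```text
0 opening edge [ 81.    0.6 -71.1]
0 floor/wall? [ 51.4   1.  -22.3]
0 knob top end [ 51.5   0.1 -51.3]
0 L edge [ 79.8 -48.1 -71.2]
0 R edge [ 81.9  61.3 -70.9]
-26 opening edge [ 81.6   0.8 -45. ]
-26 floor/wall? [47.   1.2  3.7]
-26 knob top end [ 46.2   0.2 -25.3]
-26 L edge [ 80.3 -59.4 -45.2]
-26 R edge [ 82.8  75.8 -44.9]
```

The opening width comes out at 109 mm with the wrist camera's pose. So the wrist pose is right, and the real tips sit about 25 mm behind the stated TCP. The knob has 29 mm to the opening edge, so I'll draw 22 mm along the floor, then tilt about the blade edge.

```bash
python3 -m pendant '[[0,0,-2,0,0,0],[8,0,0,0,0,0],[7,0,0,0,0,0],[7,0,0,0,0,0],[0,0,0,0,0,0]]'; python3 -m pendant '[[2,0,-7.6,0,0.04,0],[2,0,-7.6,0,0.04,0],[2,0,-7.6,0,0.04,0],[0,0,0,0,0,0]]'; python3 - <<'E'
from h import *
cv2.imwrite("pics/w8.png",cv2.cvtColor(vision.get_image("wrist"),cv2.COLOR_RGB2BGR))
cv2.imwrite("pics/s8.png",cv2.resize(cv2.cvtColor(vision.get_image("scene"),cv2.COLOR_RGB2BGR)[200:360,240:400],None,fx=3.7,fy=3.7,interpolation=cv2.INTER_CUBIC))
E
```

```text
t: 9.88
ee_pos: [580.3, 78.3, -15.7]
tool_rot: [0.798, 0.603, 0.004, -0.002]
force: [0.3, -0.6, -1.2]
finger_gap: 13.8
t: 10.38
ee_pos: [581.1, 83.7, 7.5]
tool_rot: [0.795, 0.602, 0.052, -0.039]
force: [0.0, -1.0, -1.0]
finger_gap: 13.8
```

View pics/w8.png

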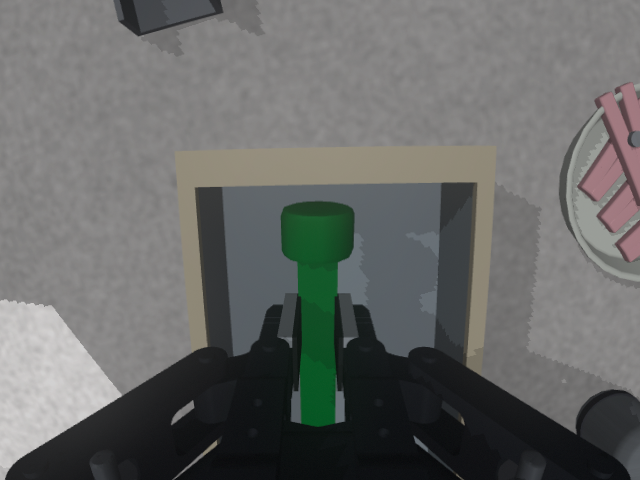

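View pics/s8.png

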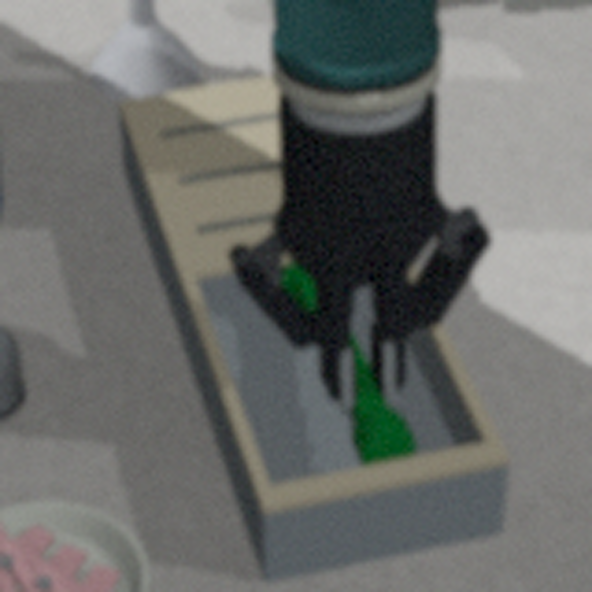

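The grip is rigid: the scoop's pixels in the wrist view haven't changed. Tilt is about 7.5° and the knob is still inside the opening. Two more tilt rows, then the slide along the slant.

```bash
python3 -m pendant '[[0,0,-8.6,0,0.045,0],[0,0,-8.6,0,0.045,0],[0,0,0,0,0,0]]'; python3 - <<'E'
from h import *
from bench import status
from scipy.spatial.transform import Rotation as Ro
s=status.sense();R=Ro.from_quat(s["tool_rot"]).as_matrix();T=s["ee_pos"]
print("angle from vertical",np.arccos(R[2,0]))
k=np.array([51.5,0,-25-13]);b=np.array([-188.5,0,-25])
u=np.array([.254,.967,0]);O=np.array([562,-20,0])
for n,v in(("knob axis",k),("knobbottom",np.array([51.5,0,-23])),("blade",b)):
    p=T+R@v;print(n,p.round(1),"box y",((p-O)@u).round(1))
cv2.imwrite("pics/w9.png",cv2.cvtColor(vision.get_image("wrist"),cv2.COLOR_RGB2BGR))
E
```

```text
t: 10.85
ee_pos: [579.5, 82.7, 23.2]
tool_rot: [0.791, 0.601, 0.087, -0.067]
force: [0.5, -0.4, -0.5]
finger_gap: 13.7
angle from vertical 1.3507796401729815
knob axis [590.8 123.1  71.5] box y 145.7
knobbottom [591.7 126.3  56.9] box y 149.0
blade [528.7 -99.8   6.4] box y -85.6
```

View pics/w9.png

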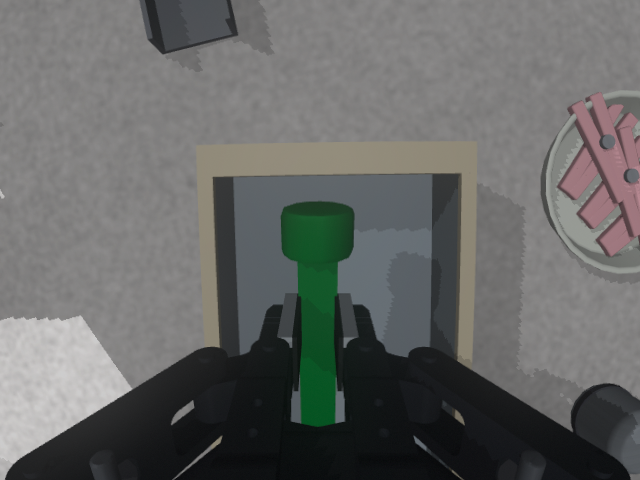

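Tilt is 1.35 rad from vertical and the knob's underside has just cleared the rim. Now slide along the slant.

```bash
python3 -m pendant '[[10,0,0,0,0,0],[10,0,0,0,0,0],[10,0,-1.5,0,0.01,0],[10,0,-1.5,0,0.01,0],[0,0,0,0,0,0]]'; python3 - <<'E'
from h import *
from bench import status
from scipy.spatial.transform import Rotation as Ro
s=status.sense();R=Ro.from_quat(s["tool_rot"]).as_matrix();T=s["ee_pos"]
print("angle from vertical",np.arccos(R[2,0]))
u=np.array([.254,.967,0]);O=np.array([562,-20,0])
for n,v in(("knob axis",[51.5,0,-38]),("knobbottom",[51.5,0,-23]),("blade",[-188.5,0,-25])):
    p=T+R@np.array(v);print(n,p.round(1),"box y",((p-O)@u).round(1))
cv2.imwrite("pics/s10.png",cv2.resize(cv2.cvtColor(vision.get_image("side"),cv2.COLOR_RGB2BGR)[190:350,220:400],None,fx=3.7,fy=3.7,interpolation=cv2.INTER_CUBIC))
E
```

```text
t: 11.52
ee_pos: [590.0, 124.9, 34.6]
tool_rot: [0.79, 0.602, 0.094, -0.074]
force: [0.1, -0.3, -1.5]
finger_gap: 13.7
angle from vertical 1.3314352494611954
knob axis [601.  164.4  83.7] box y 188.2
knobbottom [601.9 167.8  69.2] box y 191.8
blade [539.9 -57.4  14.2] box y -41.8
```

View pics/s10.png

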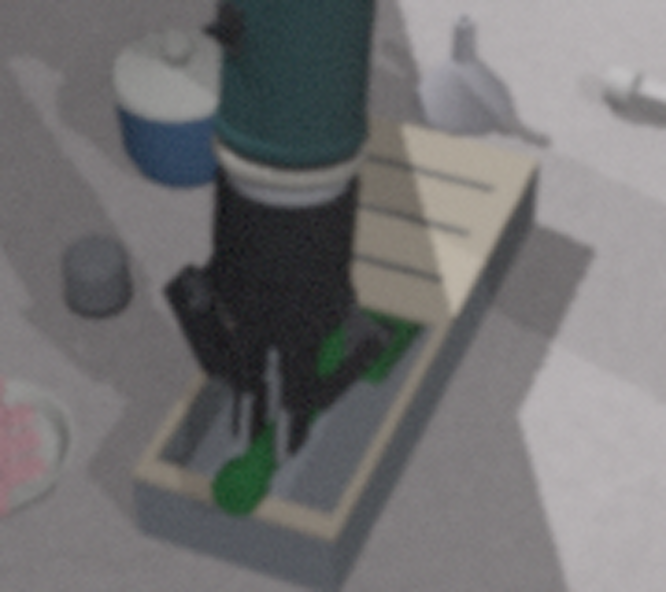

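The slant condition is met: handle end at 84 mm, blade at 14 mm, 1.33 rad. I'll tilt a little more and slide the blade out from under the cover.

```bash
python3 -m pendant '[[1,0,-6.6,0,0.035,0],[1,0,-6.6,0,0.035,0],[10,0,0,0,0,0],[12,0,0,0,0,0],[12,0,0,0,0,0],[12,0,0,0,0,0],[0,0,0,0,0,0]]'; cat > st.py <<'E'
from h import *
from bench import status
from scipy.spatial.transform import Rotation as Ro
s=status.sense();R=Ro.from_quat(s["tool_rot"]).as_matrix();T=s["ee_pos"]
print("angle from vertical",np.arccos(R[2,0]),R.round(2).tolist(),s["q"].round(2))
u=np.array([.254,.967,0]);O=np.array([562,-20,0])
for n,v in(("knob axis",[51.5,0,-38]),("bladetop rear",[-104.5,0,-47]),("blade",[-188.5,0,-25])):
    p=T+R@np.array(v);print(n,p.round(1),"box y",((p-O)@u).round(1))
E
python3 st.py
```

```text
t: 12.45
ee_pos: [601.6, 169.0, 62.6]
tool_rot: [0.786, 0.599, 0.121, -0.095]
force: [-0.2, 0.2, -0.5]
finger_gap: 13.7
angle from vertical 1.2618105208817372 [[0.25, 0.96, 0.08], [0.92, -0.26, 0.29], [0.3, -0.0, -0.95]] [-0.04  0.49  1.72  0.39  0.89 -0.01]
knob axis [611.7 205.2 114.5] box y 230.4
bladetop rear [571.6  59.2  75.6] box y 79.0
blade [552.1 -11.5  29.1] box y 5.7
```

The blade edge is clear of the cover (box y ≈ 6). A bit more slide, then straight up.

```bash
python3 -m pendant '[[10,0,0,0,0,0],[10,0,0,0,0,0],[5,0,-9,0,0,0],[6,0,-19,0,0,0],[6,0,-19,0,0,0],[6,0,-19,0,0,0],[6,0,-19,0,0,0],[6,0,-19,0,0,0],[6,0,-19,0,0,0],[6,0,-19,0,0,0],[0,0,0,0,0,0],[0,0,0,0,0,0],[0,0,0,0,0,0]]'; python3 st.py; python3 - <<'E'
from h import *
for n in("scene","side"): cv2.imwrite(f"pics/{n}11.png",cv2.cvtColor(vision.get_image(n),cv2.COLOR_RGB2BGR))
E
```

```text
t: 14.08
ee_pos: [606.5, 189.2, 226.6]
tool_rot: [0.786, 0.599, 0.12, -0.094]
force: [-1.2, -0.2, -1.2]
finger_gap: 14.0
angle from vertical 1.264236946267454 [[0.25, 0.96, 0.08], [0.92, -0.27, 0.29], [0.3, -0.0, -0.95]] [0.   0.32 1.54 0.32 1.22 0.17]
knob axis [616.7 225.5 278.4] box y 251.3
bladetop rear [576.4  79.5 239.9] box y 99.9
blade [556.8   8.7 193.6] box y 26.4
```

View pics/scene11.png

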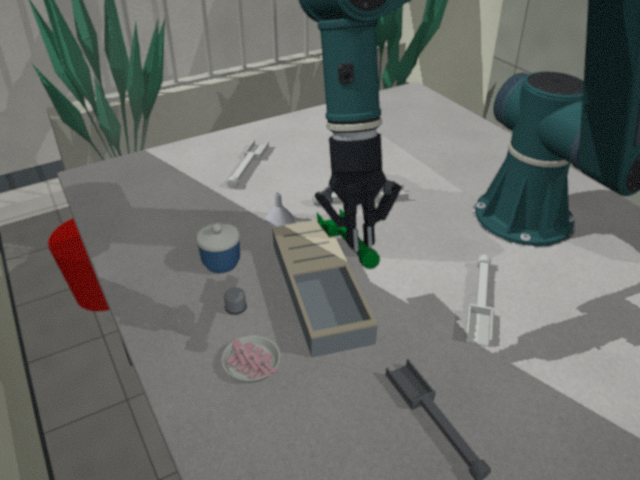

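View pics/side11.png

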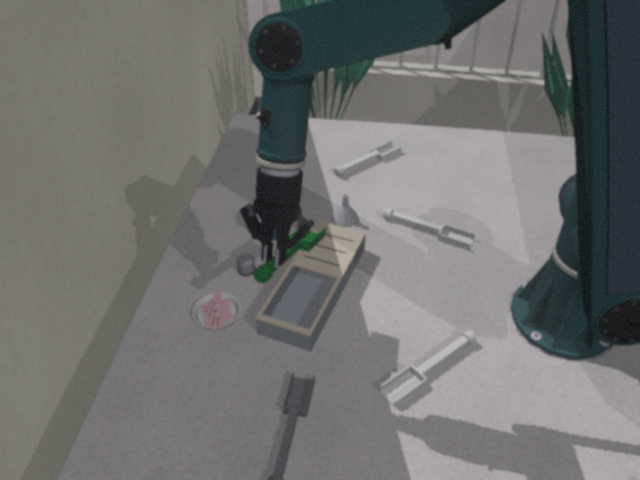

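Both views show the scoop in the jaws, clear of the empty box, and the bystanders in place. I'll triangulate its ends, then hand in.

```bash
python3 - <<'E'
from h import *
print("knob",tri((369,257),(263,272)));print("blade (far end approx)",tri((325,222),(317,239)))
from bench import status
s=status.sense();print(s["finger_gap"],np.abs(s["joint_velocities"]).max(),s["t"])
E
```

```text
knob (array([612.2, 209.2, 273.9]), np.float64(2.1))
blade (far end approx) (array([552.4, -13.7, 168.3]), np.float64(10.9))
13.60902001942748 0.0051376911481615046 14.175
```

```bash
python3 -c "
from bench import order
print(order.finish_job())"
```

```text
the job is handed in; nothing more can be done
None
```

I drew the green scoop out through the opening by its handle and handed the job in with it held still in the air. No verdict was reported.

**What I did:** I gripped the bar about 50 mm short of the handle end and drew the scoop 22 mm along the box floor. I tilted it about its blade edge, slid it out slantwise and lifted it straight up. Partway through, the reckoned pose was 1.33 rad from vertical, with the handle end at 84 mm and the blade edge at 14 mm, which meets the slant condition.

**Last checks (t ≈ 14.2 s of 38):**

| Check | Result |
|---|---|
| Grip | finger gap steady at about 14 mm, scoop rigid in the wrist view while drawing and tilting |
| Stillness | joint speeds near zero |
| Blade edge height | 194 mm from the arm's pose (134 mm needed) |
| Handle end height | 278 mm from the arm's pose |
| Bystanders | pot, funnel, cap and dish look unmoved in both fixed views |

**What disagreed:**
- **First grasp:** it closed on nothing, because the real fingertips sit about 25 mm behind the stated tool point. The cameras showed this, so I went lower in small steps and the second try held.
- **Grip width:** the gap reads 14 mm on a bar given as 16 mm.
- **Blade height by camera:** the two fixed views gave about 168 mm, with an 11 mm mismatch between the rays. That is lower than the arm's figure but still above the 134 mm needed.

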